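# Shift the jar mill into third

### The arm

A 6-joint arm with a two-finger parallel gripper is mounted at the origin on the work surface. World frame = base frame: x ahead of the robot, y to its left, z up, the work surface at z = 0. Lengths are in mm, angles in degrees, forces in N, time in s.
With the tool pointing down it reaches from about 325 to 1000 mm from the base axis. Payload 5.1 kg.
Tool frame: the origin (TCP) lies at the very end of the fingers, on their centre line; the grasp point (between the pads) lies 19 mm behind it; z points along the fingers, y is the line along which they close (so a half turn about z gives the same grasp; the last joint's range is limited). The gripper opens to 85 mm and grips with 20 to 120 N. Pads are 22 mm wide; open, the fingers measure 114 mm over their backs; the gripper's body (76 mm by 85 mm) begins 54 mm behind the grasp point. The pads swing forward as they close: fully open they stand 13 mm farther back than shut.
Start: joints at [63.392, 7.093, 94.555, -0, 78.352, -4.733], TCP at [242.204, 603.177, 231.322] pointing down, gripper open.
Joint ranges: [-149.61, 149.61], [-58.7, 133.49], [1.44, 155.28], [-77.14, 257.14], [18.33, 153.61], [-166.67, 166.67]. Speed limits (degrees/s): [147.25, 147.25, 180, 180, 180, 180].

### API

Orientations are given as [roll, pitch, yaw] about the fixed x, y, z axes, in that order (R = Rz(yaw) Ry(pitch) Rx(roll)).
In Python, from plant import monitor, viewer, ticket gives the robot as it stands. The module is installed in compiled form; this text tells all that it offers.
- The arm moves only by the tool step_arm, never from a script. Its argument "commands" is a list of rows, each a list of 4 numbers: the shift along the world's x, y, z in mm, then the turn about the world's z in rad. A call has 1 to 8 rows; each row is the pose to reach, as a shift and turn from the pose commanded when the call began; what a row does not reach only later rows make up. A row lasts 1/12 s, in which the tool goes at most 41.7 mm and 7.16 degrees, less where a joint would pass 70% of its speed; a pose out of reach is approached as far as the arm can. A call with a gripper value outside its range is refused whole. "hand" is the finger opening in mm, from 0 to 85.4, set as the call begins (left out, the last holds). The fingers move at their own pace and stop on an object; "squeeze" is the grip in N (left out, the last holds). Time passes only in rows, so rows that repeat a pose let the fingers close. It gives the time, the measured TCP pose, the force, the opening and the grip force at its end, in the units of the state.
- monitor.sense(): the state, without advancing time (a new reading comes with each control period).
- viewer.get_image(name): name is "scene" or "top"; returns a dict with "pixels" (400x640x3 uint8, blue, green, red), "z_map" (400x640 float32, mm along the optical axis (not along the pixel's ray), 0 where there is no reading), "fov_y" (degrees; the focal length in pixels is half the picture's height over the tangent of half this angle, whatever the lens; pixels are square), "cx", "cy" (the principal point, pixels), "k1" (the pictures are not rectified: a ray, as slopes to the right and down, at radius r is drawn at 1 + k1 r^2 times it, then the intrinsics apply), "rvec" (rotation vector, rad) and "tvec" (3), from world to camera coordinates, as OpenCV has them. Camera axes: x right, y down, z forward; pixel columns grow to the right and rows downward; lengths in mm; the calibration is good to about 2 mm. A picture is of the moment at which its call begins.
- ticket.finish_job(): hands the job in; it is judged then, once.
Trained networks look in a picture, given as the dict that the camera call returned (one of the last four; its "shot" number tells which), for a name from the list of things; names that differ only in an ending like _2 or _b are one class to them, and where a whole thing is asked for, a point or a joint stands for the part that bears it (a point fixed in the world has none). Each returns a list of dicts, best first, with "confidence" (0 to 1); they miss things now and then, are a little off and sometimes report something else, mostly with a low value. They report only what shows in the picture. A call takes as long as a camera call.
- viewer.cut_out(picture, label): "pixels" (400x640 bool, what is visible of it) and "box" ([left, top, right, bottom] in pixels, round what is visible of it).
The state is a dict: "clock": time; "joint_pos": joint angles; "joint_velocities": joint speeds; "effort": joint torques, N m; "tcp_pos": TCP position; "eef_rot": TCP orientation; "ft_force": force on the tool from outside, world axes, zero at the start; "wrist_torque": the same for the moment, N m; "width": finger opening in mm; "finger_force": force on a finger pad.
Only numpy, scipy, OpenCV 4.12 (cv2) and the standard library are available. Lean on these libraries where they do the work, as an engineer would, in place of code of your own. Each camera call takes 0.05 s, during which the arm holds its last target. There are 200 camera calls.

### The job

The glaze jar mill is stopped and its gear lever was left somewhere in the left-hand column of the H-shaped gate. Without gripping the lever, push its knob with the fingertips: bring it to the neutral cross channel if it is not there, then across to the right, and then forward, away from the robot, until it is fully home in the third slot (three yellow dots); push gently, and do not let it slip into the fourth slot on the way. Take the hand away and leave the jar on the rollers and everything else on the bench where it is.

Things in the scene. Friction and masses are not known exactly. Their poses are not given: they have to be found in the camera images.
- mill: Bench jar mill (bed 300 x 630 mm). Origin: at table level, straight under the gear lever's pivot; x is forward (away from the robot), y left, z up. Green gearbox (160 x 130 mm, 149 mm high) at the origin; motor to its right (166 mm high), yellow belt guard (145 mm high) and then the jar on two rollers to its left. Within 150 mm of the lever nothing else stands over 170 mm.
- gate_center (a point): Middle of the H on top of the steel gate plate (84 x 88 mm, 158 mm above the table). Two slots along the mill's x, 15 mm wide, centred 15 mm left and right of the middle, end 23 mm before and behind it; a 16 mm cross channel (neutral) along y joins them. First: left forward, 1 dot; second: left back, 2; third: right forward, 3 yellow dots; fourth: right back, 4.
- knob_center (a point): Centre of the red ball knob (38 mm across) on the gear lever, 180 mm from the lever's pivot: 255 mm above the table when upright, about 247 mm in a corner of the H. It moves about 32 mm to either side and about 37 mm forward and back of upright.
- gear_lever: The gear lever: a 10 mm steel rod through the gate, with the knob. Origin at its pivot, 75 mm above the table under the middle of the gate; z along the rod. About 2.5 N at the knob moves it; it has no spring and stays where it is left. The sides and ends of the slots stop it firmly.
- gear_across (a joint): Sideways tilt of the lever, rad: 0 in the middle of the cross channel, about -0.185 in the left column (first, second), where it starts, and about +0.185 in the right column (third, fourth); the rod has some 0.03 of play in a slot.
- gear_fore (a joint): Fore-and-aft tilt of the lever, rad: 0 in neutral, positive with the knob forward (the mill's +x); end stops at about +0.21 (first, third) and -0.21 (second, fourth). It crosses from one column to the other only within about 0.04 of zero. At the start anywhere from -0.19 to 0.19.
- mill_jar: White ceramic milling jar with a blue band, 140 mm across, 170 mm long, 2.2 kg, lying loose on the two rollers. Origin at its centre, y along its axis. Leave alone.
- oxide_jar: Small jar with a blue cap, 50 mm across, 70 mm tall, standing on the bed of the mill in front of the gearbox. Origin under its middle. Leave alone.
- wrench: Steel spanner lying on the bed of the mill behind the gearbox. Leave alone.
- glaze_brush: Brush lying on the table at the right. Leave alone.
- dip_cup: White plastic cup, 84 mm across, 95 mm tall, on the table. Origin under its middle. Leave alone.
- tile_blue: L-shaped clay test tile with blue glaze, 50 x 40 mm, 70 mm tall, on the table. Leave alone.
- tile_green: The same with green glaze. Leave alone.

How it is judged:
By the outcome, as a careful person would: the job done as asked, in the order asked, and still so for the second after the job is handed in, with the robot touching nothing.
It also fails if it takes over 61 s, if anything falls off the work surface, if the arm or the gripper's body presses on something with over 40 N, if the wrist force passes 120 N, or if a joint passes its speed limit or range.

## Working session

There is one attempt and no reset: what is moved stays moved. The work goes in short steps, Python scripts to look and compute and a tool call to move; the robot and the scene stay as the last step left them, time stands still between calls to the robot, and variables do not carry over. Pictures are saved under pics/ and viewed, at most 10 in all, crops included, and the job is handed in when it is done.

Besides the shell and the picture viewer there is one more tool, called after "Request:" as name([rows], argument=value, ...), one row to a line, values as JSON. step_arm: Moves the arm, as the interface text tells. Its arguments: {"type":"object","properties":{"commands":{"type":"array"},"hand":{"type":"number"},"squeeze":{"type":"number"}},"required":["commands"]}

```bash
mkdir -p pics; cat > h.py <<'E'
import numpy as np, cv2
from plant import monitor, viewer, ticket
def K(p):
    f=200/np.tan(np.radians(p["fov_y"])/2)
    return np.array([[f,0,p["cx"]],[0,f,p["cy"]],[0,0,1.]]), np.array([p["k1"],0,0,0.])
def world(p,uv,z=None):
    k,d=K(p); uv=np.asarray(uv,float).reshape(-1,2)
    n=cv2.undistortPoints(uv.reshape(-1,1,2),k,d).reshape(-1,2)
    if z is None: z=p["z_map"][uv[:,1].astype(int),uv[:,0].astype(int)]
    c=np.c_[n,np.ones(len(n))]*np.asarray(z).reshape(-1,1)
    R=cv2.Rodrigues(np.array(p["rvec"],float))[0]
    return (c-np.array(p["tvec"]).reshape(1,3))@R
def pix(p,X):
    k,d=K(p); return cv2.projectPoints(np.asarray(X,float).reshape(-1,1,3),np.array(p["rvec"],float),np.array(p["tvec"],float),k,d)[0].reshape(-1,2)
def maskpts(p,label):
    r=viewer.cut_out(p,label)
    if not r: return None,0,None
    m=r[0]["pixels"]; v,u=np.nonzero(m&(p["z_map"]>0))
    return world(p,np.c_[u,v]),r[0]["confidence"],r[0]["box"]
def sphere(P,r=19):
    from scipy.optimize import least_squares
    s=least_squares(lambda c:np.linalg.norm(P-c,axis=1)-r,np.median(P,0)-[0,0,10],loss="soft_l1",f_scale=2)
    return s.x,np.median(abs(s.fun))
E
python3 - <<'E'
from h import *
for n in ("scene","top"):
    p=viewer.get_image(n); cv2.imwrite(f"pics/{n}0.png",p["pixels"])
    R=cv2.Rodrigues(np.array(p["rvec"],float))[0]; print(n,"cam",-R.T@np.array(p["tvec"]).ravel(),R[2])
    for l in ("knob_center","mill","mill_jar","oxide_jar"):
        P,c,b=maskpts(p,l)
        if P is None: print(l,None); continue
        print(l,c,b,len(P),np.median(P,0).round(),P.min(0).round(),P.max(0).round())
        if l=="knob_center": print(sphere(P))
s=monitor.sense();print(s)
E
```

```text
scene cam [1267.79692244  -79.73276888 1304.19417503] [-0.52728906  0.0481775  -0.84831903]
knob_center None
mill 0.91 [241.0, 157.7, 437.3, 264.5] 11905 [557. -38.  78.] [ 293. -325.   -5.] [710. 351. 274.]
mill_jar 0.86 [356.1, 135.6, 423.7, 190.0] 2549 [479. 176. 220.] [202.  74.  -2.] [532. 302. 245.]
oxide_jar None
top cam [ 429.82983058    8.58491042 1404.61628161] [ 0.10713717 -0.02754159 -0.99386271]
knob_center 0.74 [225.3, 205.4, 289.9, 256.4] 2503 [446. 180. 228.] [364.  74.  25.] [538. 304. 244.]
(array([445.27672502, 179.34676548, 223.65915067]), np.float64(45.445417688502204))
mill 0.97 [215.0, 158.4, 398.7, 279.7] 11122 [499. -32.  34.] [ 273. -322.   -6.] [712. 366. 273.]
mill_jar 0.71 [224.7, 205.2, 286.5, 260.6] 2508 [446. 179. 228.] [356.  75.  29.] [529. 282. 244.]
oxide_jar 0.7 [309.2, 240.9, 323.9, 253.2] 141 [382. -16.  99.] [361. -37.  47.] [405.   5. 106.]
{'clock': 0.5, 'joint_pos': array([ 6.33900079e+01,  7.09278197e+00,  9.45556720e+01,  1.47572435e-04,
        7.83508604e+01, -4.73349907e+00]), 'joint_velocities': array([ 0.05292383, -0.00609319, -0.00945036,  0.09545014, -0.13789597,
        0.02156669]), 'effort': array([-6.45799119e-04, -4.23086536e+01, -3.65314722e+01, -1.13834724e-04,
        1.25409937e-03, -4.10963423e-07]), 'tcp_pos': array([242.22564715, 603.16992137, 231.32251681]), 'eef_rot': array([ 1.79999305e+02, -8.74633503e-05,  1.58123477e+02]), 'ft_force': array([ 0.08580453, -0.04958752,  0.33003469]), 'wrist_torque': array([ 0.0142066 , -0.01102634,  0.00769681]), 'finger_force': 0.0, 'width': 85.27911404128126}
```

```bash
python3 - <<'E'
import cv2
a=cv2.imread("pics/scene0.png")[120:300,220:460]; cv2.imwrite("pics/sc.png",cv2.resize(a,None,fx=3.3,fy=3.3,interpolation=cv2.INTER_CUBIC)[:600])
a=cv2.imread("pics/top0.png")[130:300,200:420]; cv2.imwrite("pics/tc.png",cv2.resize(a,None,fx=3.5,fy=3.5,interpolation=cv2.INTER_CUBIC))
E
```

```text
(no output)
```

View pics/sc.png

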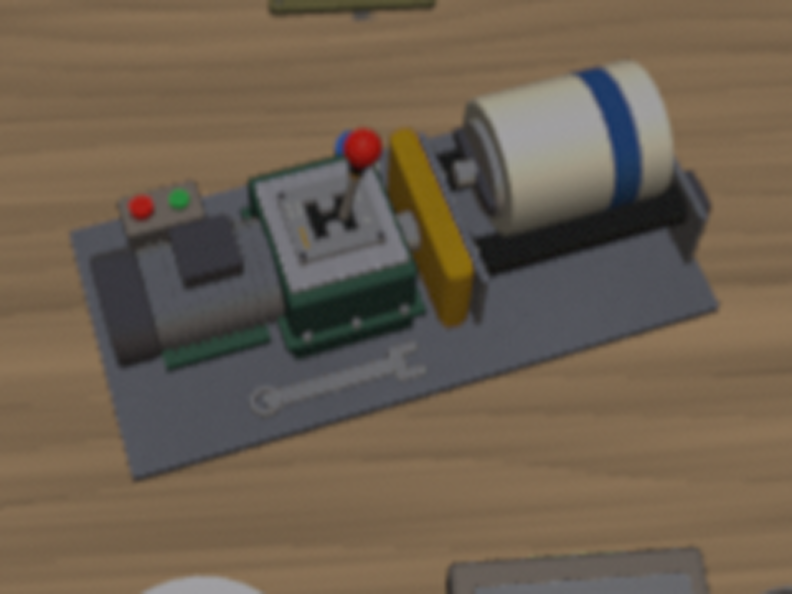

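View pics/tc.png

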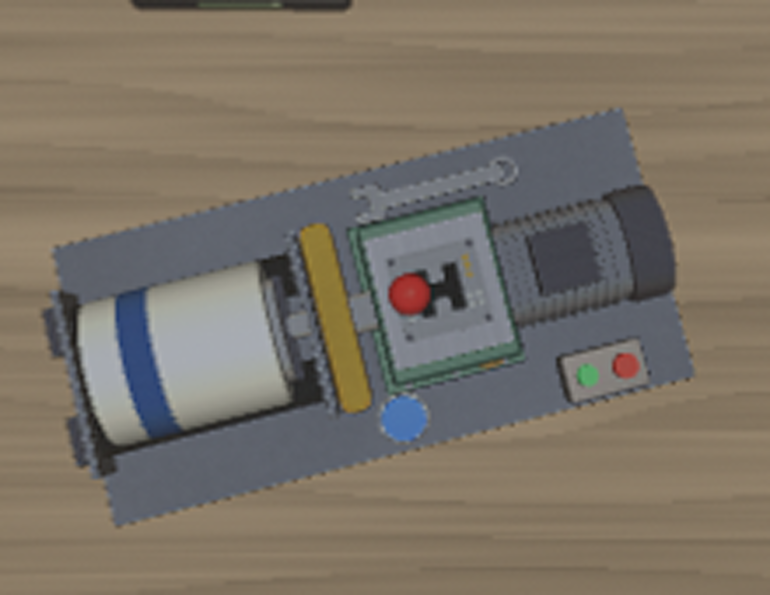

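The scene view shows the knob at about (330,165), and the top view shows it at about (317,214), on the left of the gate. The H gate sits on the green gearbox, and the yellow dots are at its far right. Next I'll measure the knob, the gate and the mill's yaw.

```bash
cat >> h.py <<'E'
def knob(p):
    hsv=cv2.cvtColor(p["pixels"],cv2.COLOR_BGR2HSV)
    m=(((hsv[...,0]<8)|(hsv[...,0]>172))&(hsv[...,1]>150)&(p["z_map"]>0))
    v,u=np.nonzero(m); X=world(p,np.c_[u,v]); k=X[:,2]>215
    return X[k],np.c_[u,v][k]
def knobc(p):
    X,uv=knob(p); return sphere(X)[0],len(X),uv.mean(0)
E
python3 - <<'E'
from h import *
from scipy.optimize import least_squares
ps=[viewer.get_image(n) for n in ("scene","top")]
A=[]
for p in ps:
    X,uv=knob(p); print("knob",len(X),sphere(X),"px",uv.mean(0))
    # gate plate / gearbox top points
    v,u=np.mgrid[120:300,200:460]; uv=np.c_[u.ravel(),v.ravel()]
    W=world(p,uv); g=p["pixels"][uv[:,1],uv[:,0]]
    ok=(p["z_map"][uv[:,1],uv[:,0]]>0)&(abs(W[:,2]-154)<9)
    c=np.median(X,0)[:2]; ok&=np.linalg.norm(W[:,:2]-c,axis=1)<130
    Q=W[ok][:,:2].astype(np.float32); r=cv2.minAreaRect(Q); print("gearbox-ish",r,np.median(W[ok][:,2]))
    # plane mill bed yaw
    W2=W[(abs(W[:,2]-np.median(W[:,2]))<400)]
# rectified top view at z=158 for gate
for n,p in zip(("s","t"),ps):
    xs=np.arange(600,400,-0.5); ys=np.arange(100,-100,-0.5)
    G=np.stack(np.meshgrid(xs,ys,indexing="ij"),-1); P=np.c_[G.reshape(-1,2),np.full(G[...,0].size,158.)]
    q=pix(p,P).astype(np.float32).reshape(400,400,2)
    cv2.imwrite(f"pics/rect_{n}.png",cv2.remap(p["pixels"],q[...,0],q[...,1],cv2.INTER_CUBIC))
a=np.hstack([cv2.imread("pics/rect_s.png"),cv2.imread("pics/rect_t.png")]); cv2.imwrite("pics/rect.png",a)
E
```

```text
knob 105 (array([493.04716232, -17.85294672, 252.82567246]), np.float64(0.9613856428126653)) px [329.61904762 164.47619048]
gearbox-ish ((505.06524658203125, -19.917022705078125), (179.1520538330078, 241.9206085205078), 18.050331115722656) 150.50436805500505
knob 100 (array([496.21673965, -18.53531115, 251.46583886]), np.float64(0.8861144302616903)) px [316.78 213.34]
gearbox-ish ((496.989013671875, -28.035308837890625), (171.3592987060547, 239.98089599609375), 10.17379379272461) 149.81021347527744
```

View pics/rect.png

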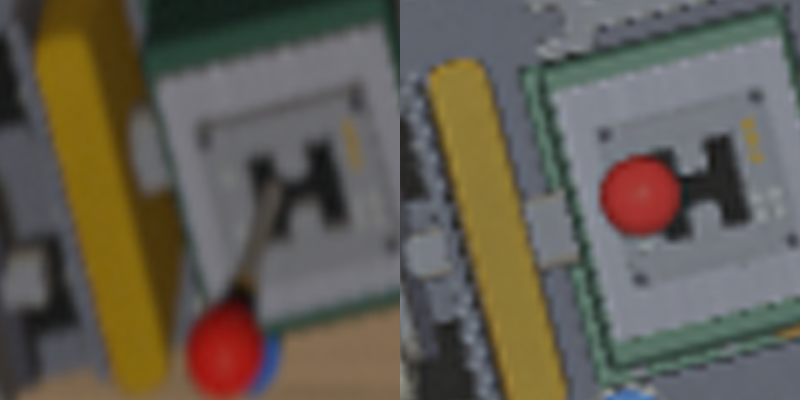

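Screw centres and both depth fits agree:

| Quantity | Value |
|---|---|
| Gate centre | about (505.5, −48.5) |
| Mill yaw | about 14° |
| Knob in mill frame | (−3, +32) |
| Knob height | z ≈ 252 |

That puts the lever already at neutral, in the left column. I'll approach the knob's left side with closed fingers.

Request:
step_arm([
  [0,0,40,0],
  [0,0,80,0],
  [0,-15,110,-0.1],
  [15,-50,115,-0.2],
  [30,-88,115,-0.3],
  [46,-126,115,-0.4],
  [62,-164,115,-0.5],
  [78,-202,115,-0.6],
], hand=0)

```text
clock: 1.27
tcp_pos: [320.4, 399.5, 346.5]
eef_rot: [180.0, 0.0, 123.5]
ft_force: [1.6, -0.5, 0.3]
width: 0.1
finger_force: 0.0
```

Request:
step_arm([
  [16,-38,0,-0.1],
  [32,-76,0,-0.2],
  [48,-114,0,-0.3],
  [64,-152,0,-0.345],
  [80,-190,0,-0.345],
  [96,-228,0,-0.345],
  [112,-266,0,-0.345],
  [128,-304,0,-0.345],
])

```text
clock: 1.93
tcp_pos: [448.5, 95.2, 346.8]
eef_rot: [179.9, 0.0, 104.0]
ft_force: [1.0, 0.4, 1.5]
width: -0.1
finger_force: 0.0
```

Request:
step_arm([
  [18,-33,0,0],
  [36,-66,0,0],
  [36,-66,-40,0],
  [36,-66,-75,0],
  [36,-66,-100,0],
  [36,-66,-108,0],
  [36,-66,-108,0],
])

```text
clock: 2.52
tcp_pos: [482.7, 31.2, 235.6]
eef_rot: [-179.7, -0.1, 104.0]
ft_force: [-1.6, -0.0, 0.7]
width: 0.1
finger_force: 0.0
```

```bash
python3 - <<'E'
from h import *
s=monitor.sense(); print(s["tcp_pos"],s["ft_force"],s["clock"])
ims=[]
for n in ("scene","top"):
    p=viewer.get_image(n); print(n,knobc(p))
    q=pix(p,[495,-10,250])[0].astype(int); a=p["pixels"][q[1]-40:q[1]+40,q[0]-40:q[0]+40]
    ims.append(cv2.resize(a,(400,400),interpolation=cv2.INTER_CUBIC))
cv2.imwrite("pics/a1.png",np.hstack(ims))
E
```

```text
[482.69988887  31.15640812 235.63741103] [-1.63083389 -0.00570368  0.71608092] 2.5167
scene (array([493.05750144, -17.99189548, 253.0595149 ]), 105, array([329.59047619, 164.40952381]))
top (array([ 485.62344102, -377.6463451 ,  305.24717054]), 4, array([470.25, 216.5 ]))
```

View pics/a1.png

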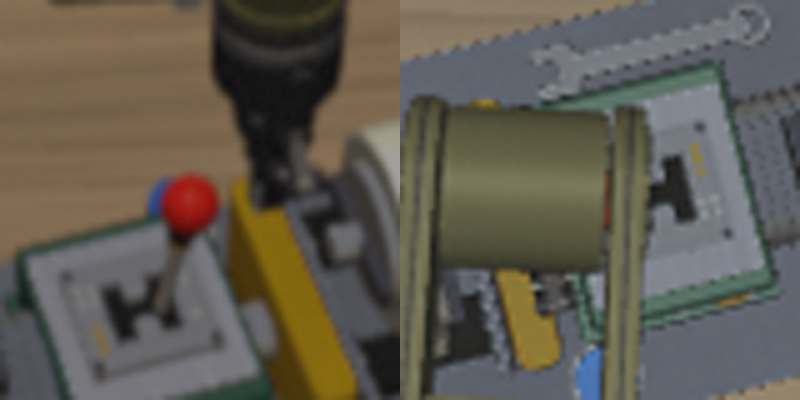

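The scene view shows the closed fingertips to the left of the knob at about (275,180) in the crop, clear of it, and the lever hasn't moved. I'll push right gently, along (0.242, −0.970).

Request:
step_arm([
  [2.4,-9.7,0,0],
  [3.6,-14.5,0,0],
  [4.4,-17.5,0,0],
  [5.1,-20.4,0,0],
  [5.8,-23.3,0,0],
  [6.5,-26.2,0,0],
  [7.3,-29.1,0,0],
  [7.3,-29.1,0,0],
])

```text
clock: 3.28
tcp_pos: [491.6, 1.7, 238.5]
eef_rot: [180.0, 0.0, 104.0]
ft_force: [-0.6, 1.3, 1.5]
width: 0.1
finger_force: 0.9
```

```bash
cat >> h.py <<'E'
def mf(X):
    d=np.asarray(X)[:2]-[505.5,-48.5]; c,s=np.cos(np.radians(14)),np.sin(np.radians(14))
    return np.array([c*d[0]+s*d[1],-s*d[0]+c*d[1]]).round(1)
def look():
    s=monitor.sense(); print("tcp",s["tcp_pos"].round(1),mf(s["tcp_pos"]),"F",s["ft_force"].round(1),"mill",mf(s["ft_force"][:2]+np.array([505.5,-48.5])),s["clock"])
    p=viewer.get_image("scene"); k,n,uv=knobc(p); print("knob",k.round(1),mf(k),n,uv); return p
E
python3 -c "from h import *; look()"
```

```text
tcp [491.6   1.7 238.5] [-1.3 52. ] F [-0.6  1.3  1.5] mill [-0.2  1.4] 3.2833
knob [496.3 -28.7 254.5] [-4.2 21.5] 108 [326.00925926 165.07407407]
```

Request:
step_arm([
  [1.0,-4.0,0,0],
  [2.1,-8.5,0,0],
  [3.3,-13.1,0,0],
  [4.5,-18,0,0],
  [5.7,-23,0,0],
  [6.9,-28,0,0],
  [8.0,-32,0,0],
  [9.0,-36,0,0],
])

```text
clock: 4.0
tcp_pos: [500.5, -34.5, 238.2]
eef_rot: [-180.0, 0.0, 104.0]
ft_force: [-1.2, 2.4, 2.1]
width: -0.1
finger_force: 1.3
```

```bash
python3 -c "from h import *; look()"
```

```text
tcp [500.5 -34.5 238.2] [-1.4 14.7] F [-1.2  2.4  2.1] mill [-0.6  2.6] 4.0
knob [505.1 -64.1 255.1] [ -4.2 -15. ] 113 [314.4159292  167.67256637]
```

Request:
step_arm([
  [0.8,-3.4,0,0],
  [1.6,-6.6,0,0],
  [2.4,-9.7,0,0],
  [3.1,-12.6,0,0],
  [3.7,-15,0,0],
  [4.2,-16.8,0,0],
  [4.2,-16.8,0,0],
])

```text
clock: 4.63
tcp_pos: [504.5, -51.1, 237.8]
eef_rot: [-179.9, 0.0, 104.0]
ft_force: [-0.0, 0.8, -0.9]
width: 0.2
finger_force: 0.5
```

```bash
python3 -c "from h import *; look()"
```

```text
tcp [504.5 -51.1 237.8] [-1.6 -2.3] F [-0.   0.8 -0.9] mill [0.2 0.7] 4.6333
knob [509.7 -80.8 252.1] [ -3.8 -32.4] 109 [308.95412844 169.70642202]
```

The lever has crossed to the right column, with the knob at (−4, −32). Now I'll move the fingers round behind the knob.

Request:
step_arm([
  [-3.4,13.6,0,0],
  [-20,9.5,0,0],
  [-45,3.2,0,0],
  [-51.9,1.5,0,0],
  [-51.9,1.5,0,0],
  [-46,-22,0,0],
  [-41.3,-41.2,0,0],
  [-41.3,-41.2,0,0],
])

```text
clock: 5.35
tcp_pos: [464.8, -94.3, 238.8]
eef_rot: [179.9, 0.1, 103.8]
ft_force: [-0.8, 0.5, -0.9]
width: -0.1
finger_force: 0.0
```

```bash
python3 -c "from h import *; look()"
```

```text
tcp [464.8 -94.3 238.8] [-50.6 -34.6] F [-0.8  0.5 -0.9] mill [-0.6  0.7] 5.35
knob [510.1 -80.4 252.9] [ -3.3 -32.1] 107 [308.90654206 169.58878505]
```

Request:
step_arm([
  [7.8,1.9,0,0],
  [11.6,2.9,0,0],
  [15,3.8,0,0],
  [18.4,4.6,0,0],
  [22.3,5.6,0,0],
  [26.2,6.5,0,0],
  [30,7.5,0,0],
  [30,7.5,0,0],
])

```text
clock: 6.07
tcp_pos: [494.0, -84.1, 238.4]
eef_rot: [180.0, -0.0, 104.0]
ft_force: [-1.7, 0.2, 2.7]
width: -0.7
finger_force: 1.0
```

```bash
python3 -c "from h import *; look()"
```

```text
tcp [494.  -84.1 238.4] [-19.8 -31.8] F [-1.7  0.2  2.7] mill [-1.6  0.6] 6.0667
knob [524.  -77.4 252.4] [ 10.9 -32.5] 110 [310.24545455 173.30909091]
```

Request:
step_arm([
  [3.9,1,0,0],
  [7.8,1.9,0,0],
  [11.6,2.9,0,0],
  [15,3.8,0,0],
  [17.5,4.4,0,0],
  [19.4,4.8,0,0],
  [19.4,4.8,0,0],
])

```text
clock: 6.7
tcp_pos: [512.9, -79.4, 237.7]
eef_rot: [-180.0, -0.0, 104.0]
ft_force: [-2.4, 0.3, -0.1]
width: 0.2
finger_force: 1.0
```

```bash
python3 -c "from h import *; look()"
```

```text
tcp [512.9 -79.4 237.7] [ -0.3 -31.7] F [-2.4  0.3 -0.1] mill [-2.2  0.9] 6.7
knob [542.7 -72.3 249.9] [ 30.3 -32.1] 109 [312.35779817 178.85321101]
```

Next I'll creep forward and watch the force for the end stop.

Request:
step_arm([
  [1,0.2,0,0],
  [1.9,0.5,0,0],
  [2.9,0.7,0,0],
  [2.9,0.7,0,0],
])

```text
clock: 7.08
tcp_pos: [515.6, -79.0, 238.0]
eef_rot: [-180.0, -0.0, 104.0]
ft_force: [-2.4, -0.2, -1.7]
width: 0.1
finger_force: 1.1
```

Request:
step_arm([
  [0.7,0.2,0,0],
  [1.4,0.35,0,0],
  [1.4,0.35,0,0],
])

```text
clock: 7.33
tcp_pos: [517.0, -78.7, 238.1]
eef_rot: [-180.0, 0.0, 104.0]
ft_force: [-3.0, -0.2, -1.6]
width: 0.3
finger_force: 1.4
```

```bash
python3 -c "from h import *; look()"
```

```text
tcp [517.  -78.7 238.1] [  3.8 -32.1] F [-3.  -0.2 -1.6] mill [-2.9  0.5] 7.3333
knob [546.6 -71.3 249.2] [ 34.3 -32.1] 110 [312.86363636 179.98181818]
```

Request:
step_arm([
  [0.7,0.2,0,0],
  [1.4,0.35,0,0],
  [1.4,0.35,0,0],
])

```text
clock: 7.63
tcp_pos: [517.9, -78.4, 238.0]
eef_rot: [-179.9, -0.0, 104.0]
ft_force: [-5.8, -0.6, -2.1]
width: -0.0
finger_force: 2.7
```

Request:
step_arm([
  [0.7,0.2,0,0],
  [1.2,0.3,0,0],
  [1.2,0.3,0,0],
])

```text
clock: 7.88
tcp_pos: [518.5, -78.2, 237.9]
eef_rot: [-179.8, -0.0, 104.0]
ft_force: [-8.8, -2.1, -1.2]
width: 0.0
finger_force: 4.0
```

```bash
python3 -c "from h import *; look()"
```

```text
tcp [518.5 -78.2 237.9] [  5.4 -32. ] F [-8.8 -2.1 -1.2] mill [-9.1  0.1] 7.8833
knob [547.5 -70.1 248.9] [ 35.6 -31.1] 110 [313.06363636 180.52727273]
```

The force rose from about 3 N to 9 N and the knob stopped advancing, so it's against the end stop. I'll retract straight back, then lift.

Request:
step_arm([
  [-5,-1.2,0,0],
  [-20,-5,0,0],
  [-48,-12,0,0],
  [-48,-12,30,0],
  [-48,-12,70,0],
  [-70,-18,100,0],
  [-100,-25,110,0],
  [-100,-25,110,0],
])

```text
clock: 8.6
tcp_pos: [419.5, -104.0, 355.1]
eef_rot: [179.4, 0.4, 103.9]
ft_force: [0.7, 0.2, 0.9]
width: -0.0
finger_force: 0.0
```

```bash
python3 - <<'E'
from h import *
p=look(); ims=[]
for n,q in (("scene",p),("top",viewer.get_image("top"))):
    if n=="top": print("top",[np.round(x,1) for x in knobc(q)[::2]],mf(knobc(q)[0]))
    for l in ("mill_jar","oxide_jar"):
        P,c,b=maskpts(q,l); print(n,l,c,b,None if P is None else np.median(P,0).round())
    c=pix(q,[510,-50,200])[0].astype(int); ims.append(cv2.resize(q["pixels"][c[1]-50:c[1]+50,c[0]-50:c[0]+50],(400,400),interpolation=cv2.INTER_CUBIC))
cv2.imwrite("pics/end.png",np.hstack(ims))
E
```

```text
tcp [ 419.5 -104.   355.1] [-96.9 -33. ] F [0.7 0.2 0.9] mill [0.7 0.1] 8.6
knob [547.8 -70.3 248.6] [ 35.8 -31.4] 100 [313.16 180.92]
scene mill_jar 0.7 [356.7, 138.2, 423.3, 190.2] [479. 178. 219.]
scene oxide_jar 0 None None
top [array([550.2, -70.9, 248. ]), array([332.6, 196.5])] [ 37.9 -32.6]
top mill_jar 0.63 [223.2, 205.9, 285.7, 257.3] [446. 179. 228.]
top oxide_jar 0.69 [310.1, 240.9, 323.1, 253.8] [382. -16.  99.]
```

View pics/end.png

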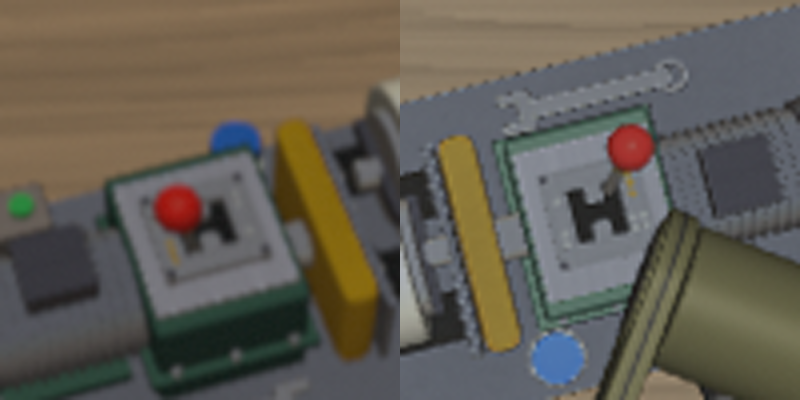

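The top crop shows the knob at about (630,147), beside the three yellow dots. Its mean position in the mill frame is about (37, −32), which is the forward-right end. The jars haven't moved and the hand is clear.

```bash
python3 -c "from h import *; print(ticket.finish_job())"
```

```text
the job is handed in; nothing more can be done
None
```

The gear lever is fully home in the third slot: pushed across neutral to the right, then forward to the stop at about 9 N. The hand is clear, both jars are where they were, nothing else was touched, and the job is handed in at about 9 s.

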